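# Stand the washed tube block up and seat it in the block heater

## Robot

A 6-joint arm with a two-finger parallel gripper is mounted at the origin on a cart in front of the work surface, level with it; the furniture and walls round the work are solid. World frame = base frame: x ahead of the robot, y to its left, z up, the work surface at z = 0. Lengths are in mm, angles in degrees, forces in N, time in s.
With the tool pointing down it reaches from about 400 to 925 mm from the base axis. Payload 12.5 kg.
Tool frame: the origin (TCP) lies between the finger pads; the fingertips stand 22 mm ahead of it and the grasp point (between the pads) lies 3 mm ahead of it; z points along the fingers, y is the line along which they close (so a half turn about z gives the same grasp; the last joint's range is limited). The gripper opens to 95 mm and grips with 3 to 60 N. Pads are 20 mm wide; open, the fingers measure 119 mm over their backs; the gripper's body (75 mm by 180 mm) begins 59 mm behind the grasp point.
Start: joints at [67.288, 28.126, 89.318, -0, 62.55, -6.05], TCP at [179.181, 598.781, 236.661] pointing down, gripper open.
Joint ranges: [-177.58, 177.58], [-47.91, 125.51], [2.72, 160], [-65.01, 245.01], [3.68, 167.84], [-153.87, 153.87]. Speed limits (degrees/s): [127.2, 127.2, 159.86, 180, 180, 180].

## Interface

Orientations are given as [roll, pitch, yaw] about the fixed x, y, z axes, in that order (R = Rz(yaw) Ry(pitch) Rx(roll)).
In Python, from rig import ctrl gives the robot as it stands.
- The arm moves only by the tool send_rows, never from a script. Its arguments are lists of equal length, an entry for each row: "angular": the turn, a rotation vector about the tool's x, y, z in rad, a list of three; "linear": the shift along the tool's x, y, z in mm, a list of three; "grip": the finger opening in mm, from 0 to 95.1. In form: {"angular": [[ax, ay, az], ...], "linear": [[dx, dy, dz], ...], "grip": [grip, ...]}. A call has 1 to 20 rows; each row shifts and turns the commanded pose from where the row before left it, along the tool's axes as they then stand; what a row does not reach is not made up. A row lasts 1/12 s, in which the tool goes at most 41.7 mm and 7.16 degrees, less where a joint would pass 70% of its speed; a pose out of reach is approached as far as the arm can. A call is refused whole if a number of a shift passes 41.7 or a number of a turn 0.125, either way. A call with a gripper value outside its range is refused whole. The fingers move at their own pace and stop on an object; the grip force is fixed at half the most. Time passes only in rows, so rows that do not move let the fingers close. It gives the time, the measured TCP pose, the force, the opening and the grip force at its end, in the units of the state.
- ctrl.get_obs(): the state, without advancing time (a new reading comes with each control period).
- ctrl.grab_frame(name): name is "side" or "top"; returns a dict with "frame" (420x560x3 uint8, blue, green, red), "intrinsics" (3x3 intrinsics, pixels), "T" (4x4, takes a point from camera to world coordinates). Camera axes: x right, y down, z forward; pixel columns grow to the right and rows downward; lengths in mm; the calibration is good to about 2 mm. A picture is of the moment at which its call begins. There is no depth.
- ctrl.sign_off(): hands the job in; it is judged then, once.
Trained networks look in a picture, given as the dict that the camera call returned (one of the last four; its "shot" number tells which), for a name from the list of things; names that differ only in an ending like _2 or _b are one class to them, and where a whole thing is asked for, a point or a joint stands for the part that bears it (a point fixed in the world has none). Each returns a list of dicts, best first, with "score" (0 to 1); they miss things now and then, are a little off and sometimes report something else, mostly with a low value. They report only what shows in the picture. A call takes as long as a camera call. They do not tell look-alikes from the thing itself.
- ctrl.spot_in(query, picture): "position" ([row, column] in pixels, amid what is visible of it).
The state is a dict: "clock": time; "q": joint angles; "qvel": joint speeds; "effort": joint torques, N m; "ee_pos": TCP position; "orientation": TCP orientation; "wrist_force": force on the tool from outside, world axes, zero at the start; "moment": the same for the moment, N m; "width": finger opening in mm; "grip_force": force on a finger pad.
Only numpy, scipy, OpenCV 4.12 (cv2) and the standard library are available. Lean on these libraries where they do the work, as an engineer would, in place of code of your own. Each camera call takes 0.05 s, during which the arm holds its last target. There are 200 camera calls.

## Task

The washed aluminium tube block has been left lying on its side on the mat to drain. Stand it upright on the mat or the worktop with its tube wells facing up and let go of it; then take it again from above and press it fully home into the heater's matching well, past the sprung contact, wells still up, and leave it there. The well insert is seldom quite centred in the heater, so feel your way in. Do not drop the block, and leave the tube rack, the timer and the water bottle where they are.

Things in the scene. Friction and masses are not known exactly. Their poses are not given: they have to be found in the camera images.
- block_center (a point): Bare aluminium tube block, 66 x 56 x 70 mm (own x, y, z), about 0.6 kg, 12 tube wells in its +z face; this point is its centre. It starts lying on its side on the mat: own z (the way the wells face) level and roughly along world -y, own x level and roughly along world x, own y up. The end faces to grip are the two x faces, 66 mm apart.
- heater_deck (a point): Centre of the heater's deck, level with the top of its well insert, 85 mm above the worktop; z up, x along the heater, its console at -x. The insert is a bare metal trough with a 150 x 102 mm flange, parallel to the heater but clamped with play: its centre lies anywhere up to 5 mm in x and 5 mm in y from this point. Seated, the block's centre is 28 mm below this point.
- heater: White block heater, fixed, origin on the worktop under its deck's centre; same axes. The insert's well is 68 (x) by 58 (y) mm, 63 mm deep, with 2 mm 45-degree bevels round its mouth. Each x end has a finger notch, 40 mm wide (y), out to 62 mm from the well's centre and 45 mm deep, so fingers on the block's x faces can go down with it.
- contact_shoe (a joint): Brass sprung sensor shoe in the well's +y (heater axes) wall, 20 mm wide; 0 = out, 3 mm into the well, grows (m) as it is pushed in; 0.001 to 0.003 beside the seated block. It holds with about 11 to 14 N. Its bevel meets the block some 30 mm above home; from there the block no longer sinks by its weight and needs up to 15 N of downward push.
- mat_center (a point): Centre of the top of the thin teal draining mat, 200 (x) by 230 (y) mm and 3 mm high, fixed to the worktop.
- tube_rack: Clear-white tube rack with open tubes, 60 x 172 x 47 mm, origin under its centre; bystander.
- timer: White bench timer, 58 x 72 x 21 mm, origin under its centre; bystander.
- water_bottle: Clear bottle with a white label and a blue cap, 60 mm across, 116 mm high, origin under its centre; bystander.
Mind the look-alikes: they are no part of the job. Leave any orange look-alike of the part that bears block_center alone.

How it is judged:
By the outcome, as a careful person would: the job done as asked, in the order asked, and still so for the second after the job is handed in, with the robot touching nothing.
It also fails if it takes over 72 s, if anything falls off the work surface, if the arm or the gripper's body presses on something with over 40 N, if the wrist force passes 120 N, or if a joint passes its speed limit or range.

## Working session

There is one attempt and no reset: what is moved stays moved. The work goes in short steps, Python scripts to look and compute and a tool call to move; the robot and the scene stay as the last step left them, time stands still between calls to the robot, and variables do not carry over. Pictures are saved under pics/ and viewed, at most 10 in all, crops included, and the job is handed in when it is done.

Besides the shell and the picture viewer there is one more tool, called after ">>>" as name(argument=value, ...) on one line, values as JSON. send_rows: Moves the arm, as the interface text tells. Its arguments: {"type":"object","properties":{"angular":{"type":"array","items":{"type":"array","items":{"type":"number"}}},"linear":{"type":"array","items":{"type":"array","items":{"type":"number"}}},"grip":{"type":"array","items":{"type":"number"}}},"required":["angular","linear","grip"]}

```bash
mkdir -p pics
cat > h.py <<'E'
import numpy as np, cv2
from rig import ctrl
def grab(n,save=None):
    p=ctrl.grab_frame(n)
    if save: cv2.imwrite('pics/'+save+'.png',p['frame'])
    return p
def topix(p,X):
    T=np.linalg.inv(p['T']); c=T[:3,:3]@np.array(X,float)+T[:3,3]
    u=np.array(p['intrinsics'])@c; return u[:2]/u[2]   # col,row
def toplane(p,col,row,z):
    T=np.array(p['T']); d=T[:3,:3]@np.linalg.inv(p['intrinsics'])@np.array([col,row,1.])
    o=T[:3,3]; return o+d*(z-o[2])/d[2]
E
python3 - <<'E'
from h import *
np.set_printoptions(precision=1,suppress=True)
ps={n:grab(n,n+'0') for n in('side','top')}
for n,p in ps.items():
    print(n,np.array(p['T']),np.array(p['intrinsics']).tolist())
    for q in['block_center','heater_deck','heater','mat_center','tube_rack','timer','water_bottle','contact_shoe']:
        print(q,[(np.round(r['position']).tolist(),round(r['score'],2)) for r in ctrl.spot_in(q,p)][:4])
print(ctrl.get_obs())
cv2.imwrite('pics/both0.png',cv2.resize(np.hstack([ps['side']['frame'],ps['top']['frame']]),(800,300)))
E
```

```text
side [[  -1.    -0.1    0.3  159.2]
 [  -0.3    0.4   -0.8 1491.5]
 [   0.    -0.9   -0.5  850.9]
 [   0.     0.     0.     1. ]] [[427.0752290474232, 0.0, 277.2737883637616], [0.0, 427.0752290474232, 211.48145848292558], [0.0, 0.0, 1.0]]
block_center [([228.0, 300.0], 0.93), ([310.0, 221.0], 0.88)]
heater_deck [([198.0, 301.0], 0.64)]
heater [([200.0, 298.0], 0.7)]
mat_center [([243.0, 298.0], 0.9)]
tube_rack [([210.0, 247.0], 0.67)]
timer []
water_bottle [([170.0, 295.0], 0.57)]
contact_shoe []
top [[   0.2   -0.9    0.3   28. ]
 [  -1.    -0.2    0.1  -10.8]
 [   0.    -0.3   -1.  1927.6]
 [   0.     0.     0.     1. ]] [[542.6544753413027, 0.0, 283.22044298292946], [0.0, 542.6544753413027, 209.64608714842575], [0.0, 0.0, 1.0]]
block_center [([184.0, 148.0], 0.9), ([238.0, 278.0], 0.69)]
heater_deck [([251.0, 344.0], 0.74), ([183.0, 320.0], 0.45)]
heater [([252.0, 347.0], 0.7)]
mat_center [([179.0, 318.0], 0.49)]
tube_rack [([184.0, 316.0], 0.58), ([239.0, 275.0], 0.4)]
timer [([301.0, 409.0], 0.58)]
water_bottle [([231.0, 420.0], 0.78)]
contact_shoe []
{'clock': 0.9, 'q': array([67.3, 28.1, 89.3,  0. , 62.5, -6. ]), 'qvel': array([-0. ,  0.1, -0.1, -0.1,  0.1,  0. ]), 'effort': array([  0. , -61.2, -25.8,   0.1,   0. ,   0. ]), 'ee_pos': array([179.2, 598.8, 236.7]), 'orientation': array([180. ,   0. , 163.3]), 'wrist_force': array([0.7, 0. , 0.5]), 'moment': array([-0.,  0.,  0.]), 'grip_force': 0.0, 'width': 94.8575203763734}
```

View pics/top0.png

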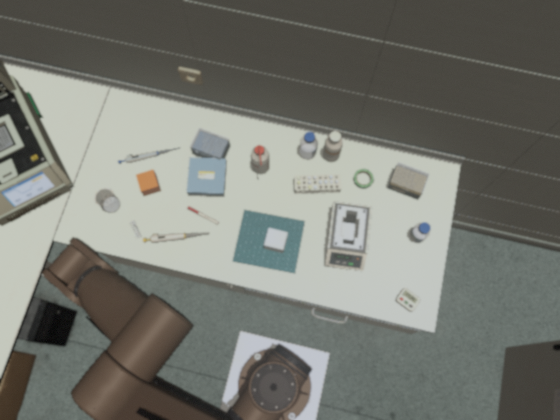

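View pics/side0.png

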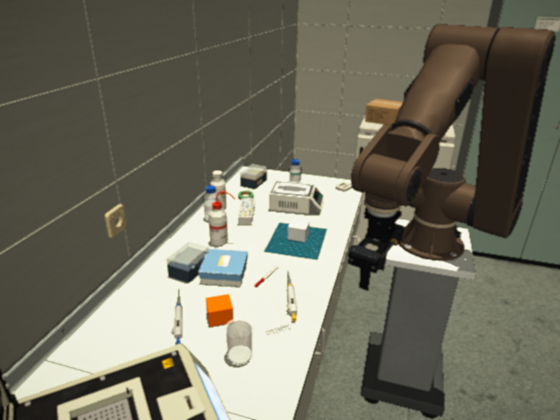

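The top view shows the bare grey block on the mat at (276,239). The orange look-alike is at (148,182), and the heater at (348,230) has its console toward the robot. I choose the grey block on the mat and check it in a close crop.

Run:
```python
from h import *
np.set_printoptions(precision=1,suppress=True)
t=grab('top');s=grab('side')
print(toplane(t,278,238,45),toplane(s,300,228,31),toplane(t,346,228,85),toplane(t,268,242,3))
print(t['T'].round(3) if hasattr(t['T'],'round') else t['T'])
a=cv2.resize(t['frame'][190:290,220:390],(800,470),interpolation=cv2.INTER_CUBIC)
cv2.imwrite('pics/t1.png',a)
b=cv2.resize(s['frame'][160:270,240:370],(709,600),interpolation=cv2.INTER_CUBIC)
cv2.imwrite('pics/s1.png',b)
```

```text
[488.4 106.1  45. ] [481.  104.7  31. ] [ 570.  -120.4   85. ] [475.5 140.6   3. ]
[[   0.2   -0.9    0.3   28. ]
 [  -1.    -0.2    0.1  -10.8]
 [   0.    -0.3   -1.  1927.6]
 [   0.     0.     0.     1. ]]
```

View pics/t1.png

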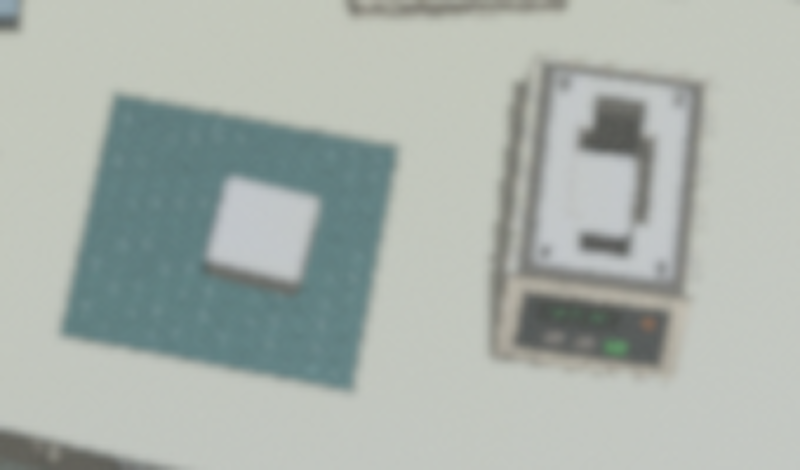

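View pics/s1.png

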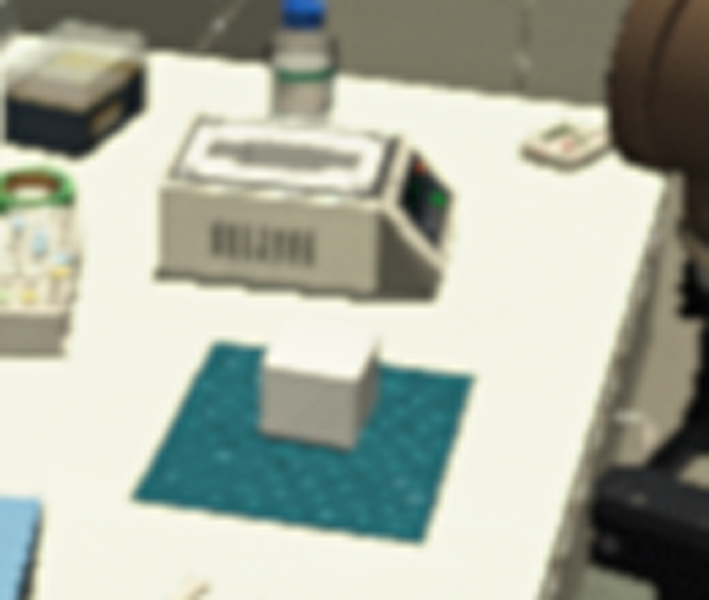

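The crops confirm the choice: a grey block flat on the teal mat and a separate heater with its plate. Next I get poses and yaws from the outlines.

Run:
```python
from h import *
np.set_printoptions(precision=2,suppress=True)
p=grab('top')
def show(n,pts,z):
    P=np.array([toplane(p,x,y,z)[:2] for x,y in pts]); e=np.roll(P,-1,0)-P
    print(n,'c',P.mean(0),'len',np.linalg.norm(e,axis=1),'ang',np.degrees(np.arctan2(e[:,1],e[:,0]))%90)
C=lambda L:[(220+x/4.706-.5+.1,190+y/4.7-.5+.1) for x,y in L]
show('block',C([(228,177),(320,198),(302,285),(208,265)]),59)
show('flange',C([(548,68),(700,85),(680,285),(530,270)]),85)
show('mat',C([(117,94),(397,148),(353,390),(62,334)]),3)
hsv=cv2.cvtColor(p['frame'],cv2.COLOR_BGR2HSV); f=p['frame'].astype(int)
up=cv2.resize(p['frame'],None,fx=8,fy=8,interpolation=cv2.INTER_CUBIC)
H=cv2.cvtColor(up,cv2.COLOR_BGR2HSV)
def rect(n,mask,seed,z):
    m=mask.astype(np.uint8)*255; k,l,st,ce=cv2.connectedComponentsWithStats(m)
    L=l[seed[1]*8,seed[0]*8]; 
    if L==0: print(n,'seed bg',H[seed[1]*8,seed[0]*8]);return
    ys,xs=np.nonzero(l==L); W=np.array([toplane(p,(x+.5)/8-.5,(y+.5)/8-.5,z)[:2] for x,y in cv2.convexHull(np.c_[xs,ys].astype(np.int32))[:,0]])
    r=cv2.minAreaRect(W.astype(np.float32)); print(n,r)
print(H[239*8,276*8],H[228*8,338*8],H[215*8,333*8],H[255*8,300*8])
rect('block',H[...,2]>195,(276,238),59)
rect('mat',H[...,1]>75,(250,255),3)
rect('flange',H[...,2]>185,(338,228),85)
rect('mat+',(H[...,1]>60),(250,255),3)
```

```text
block c [480.47 112.19] len [71.6  68.78 72.14 70.01] ang [0.29 2.06 1.28 1.59]
flange c [ 577.09 -134.04] len [115.49 156.6  111.15 158.15] ang [6.89 5.43 7.71 7.01]
mat c [481.42 138.57] len [224.63 195.23 226.81 196.45] ang [2.22 2.96 2.53 2.32]
[103   9 201] [ 90   5 199] [ 36  15 174] [ 47   9 194]
block ((482.46002197265625, 114.65483093261719), (61.239376068115234, 57.63758087158203), 89.86942291259766)
mat seed bg [ 91  62 127]
flange ((577.4862060546875, -132.41058349609375), (146.0452423095703, 98.31095886230469), 5.565308094024658)
mat+ ((479.7381896972656, 140.02792358398438), (184.41705322265625, 214.75006103515625), 2.06988525390625)
```

>>> send_rows(angular=[[0, 0, 0.0967], [0, 0, 0.0967], [0, 0, 0.0967], [0, 0, 0.0967], [0, 0, 0.0967], [0, 0, 0.0967], [0, 0, 0.0967], [0, 0, 0.0967], [0, 0, 0.0967], [0, 0, 0.0967], [0, 0, 0.0967], [0, 0, 0.0967], [0, 0, 0.0967], [0, 0, 0], [0, 0, 0], [0, 0, 0], [0, 0, 0], [0, 0, 0], [0, 0, 0], [0, 0, 0]], linear=[[0, 0, 0], [0, 0, 0], [0, 0, 0], [0, 0, 0], [0, 0, 0], [0, 0, 0], [0, 0, 0], [0, 0, 0], [0, 0, 0], [0, 0, 0], [0, 0, 0], [0, 0, 0], [0, 0, 0], [-29.3, 14.5, 5.35], [-29.3, 14.5, 5.35], [-29.3, 14.5, 5.35], [-29.3, 14.5, 5.35], [-29.3, 14.5, 5.35], [-29.3, 14.5, 5.35], [-29.3, 14.5, 5.35]], grip=[95, 95, 95, 95, 95, 95, 95, 95, 95, 95, 95, 95, 95, 95, 95, 95, 95, 95, 95, 95])

```text
clock: 2.72
ee_pos: [285.8, 394.7, 199.1]
orientation: [180.0, -0.0, 91.3]
wrist_force: [0.6, 0.7, 0.2]
width: 94.9
grip_force: 0.0
```

>>> send_rows(angular=[[0, 0, 0], [0, 0, 0], [0, 0, 0], [0, 0, 0], [0, 0, 0], [0, 0, 0], [0, 0, 0], [0, 0, 0], [0, 0, 0], [0, 0, 0], [0, 0, 0], [0, 0, 0], [0, 0, 0], [0, 0, 0]], linear=[[-29.3, 14.5, 5.35], [-29.3, 14.5, 5.35], [-29.3, 14.5, 5.35], [-29.3, 14.5, 5.35], [-29.3, 14.5, 5.35], [-29.3, 14.5, 5.35], [-29.3, 14.5, 5.35], [-29.3, 14.5, 5.35], [-29.3, 14.5, 5.35], [-29.3, 14.5, 5.35], [-29.3, 14.5, 5.35], [-29.3, 14.5, 5.35], [-29.3, 14.5, 5.35], [0, 0, 0]], grip=[95, 95, 95, 95, 95, 95, 95, 95, 95, 95, 95, 95, 95, 95])

```text
clock: 3.88
ee_pos: [484.9, 15.7, 129.0]
orientation: [179.9, 0.0, 91.1]
wrist_force: [0.1, 0.0, -0.7]
width: 94.7
grip_force: 0.0
```

>>> send_rows(angular=[[0, 0.0873, 0], [0, 0.0873, 0], [0, 0.0873, 0], [0, 0.0873, 0], [0, 0.0873, 0], [0, 0.0873, 0], [0, 0.0873, 0], [0, 0.0873, 0], [0, 0.0873, 0], [0, 0, 0]], linear=[[0, 0, 0], [0, 0, 0], [0, 0, 0], [0, 0, 0], [0, 0, 0], [0, 0, 0], [0, 0, 0], [0, 0, 0], [0, 0, 0], [0, 0, 0]], grip=[95, 95, 95, 95, 95, 95, 95, 95, 95, 95])

```text
clock: 4.72
ee_pos: [482.6, 18.8, 128.7]
orientation: [-179.9, -45.3, 91.1]
wrist_force: [-0.8, -0.1, -0.0]
width: 95.0
grip_force: 0.0
```

```bash
cat >> h.py <<'E'
from scipy.spatial.transform import Rotation as Ro
np.set_printoptions(precision=2,suppress=True)
def st():
    o=ctrl.get_obs(); R=Ro.from_euler('xyz',o['orientation'],degrees=True).as_matrix()
    print('t',o['clock'],'q',o['q'],'ee',o['ee_pos'],'rpy',o['orientation'],'F',o['wrist_force'],'w',o['width'],'g',o['grip_force'])
    return np.array(o['ee_pos']),R
def rel(G,d=3.0):  # tool-frame shift bringing grasp point to G
    e,R=st(); v=R.T@(np.array(G,float)-(e+R[:,2]*d)); print('shift',v); return v
E
python3 - <<'E'
from h import *
print(st()[1]); rel([481,113,31])
p=grab('top');s=grab('side')
e,R=st()
a=cv2.resize(p['frame'][190:290,220:350],(780,600),interpolation=cv2.INTER_CUBIC)
b=cv2.resize(s['frame'][150:270,240:370],(650,600),interpolation=cv2.INTER_CUBIC)
c=cv2.resize(np.hstack([a,b]),(800,336)); cv2.imwrite('pics/c2.png',c)
print(topix(p,e),topix(s,e))
E
```

```text
t 4.7167 q [-25.47  34.65 114.48  44.94  63.91 -59.19] ee [482.57  18.76 128.7 ] rpy [-179.87  -45.28   91.1 ] F [-0.76 -0.06 -0.04] w 95.04891976341084 g 0.0
[[-0.01  1.   -0.02]
 [ 0.7   0.02  0.71]
 [ 0.71 -0.   -0.7 ]]
t 4.7167 q [-25.47  34.65 114.48  44.94  63.91 -59.19] ee [482.57  18.76 128.7 ] rpy [-179.87  -45.28   91.1 ] F [-0.76 -0.06 -0.04] w 95.04891976341084 g 0.0
shift [ -3.09   0.57 132.72]
t 4.8167 q [-25.28  34.45 114.51  44.75  63.65 -58.93] ee [482.42  19.34 129.2 ] rpy [-179.9   -44.89   91.2 ] F [0.55 0.09 0.32] w 94.45310496049117 g 0.0
[302.25 239.41] [305.96 195.73]
```

View pics/c2.png

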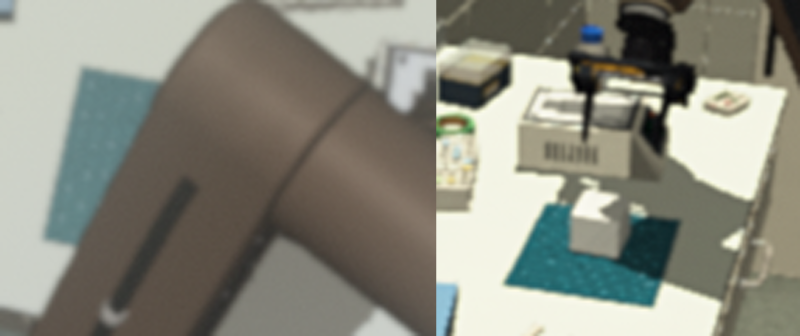

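The side crop shows the gripper pointing at the block at 45° and clear of the heater. The arm hides the top view.

Run:
```python
from h import *
s=grab('side')
C=lambda x,y:(240+x/5.454-.4,160+y/5.454-.4)
for n,(x,y),z in[('bl',(262,433),3),('br',(355,447),3),('tl',(266,362),59),('tr',(362,375),59),('btr',(379,338),59)]:print(n,toplane(s,*C(x,y),z))
rel([481,111,32])
```

```text
bl [516.04 152.79   3.  ]
br [450.05 150.64   3.  ]
tl [515.08 150.88  59.  ]
tr [448.29 147.68  59.  ]
btr [449.11  93.72  59.  ]
t 4.8667 q [-25.24  34.4  114.51  44.75  63.64 -58.94] ee [482.44  19.71 129.57] rpy [-179.96  -44.86   91.29] F [0.36 0.02 0.71] w 94.93530126698377 g 0.0
shift [ -4.12   0.7  130.56]
```

>>> send_rows(angular=[[0, 0, 0], [0, 0, 0], [0, 0, 0], [0, 0, 0], [0, 0, 0], [0, 0, 0], [0, 0, 0], [0, 0, 0], [0, 0, 0], [0, 0, 0], [0, 0, 0], [0, 0, 0], [0, 0, 0], [0, 0, 0], [0, 0, 0], [0, 0, 0], [0, 0, 0]], linear=[[-0.5, 0.5, 20], [-0.5, 0.5, 20], [-0.5, 0.4, 20], [-0.5, 0.4, 20], [0, 0, 18], [0, 0, 14], [0, 0, 12], [0, 0, 10], [0, 0, 0], [0, 0, 0], [0, 0, 0], [0, 0, 0], [0, 0, 0], [0, 0, 0], [0, 0, 0], [0, 0, 0], [0, 0, 0]], grip=[95, 95, 95, 95, 95, 95, 95, 95, 95, 60, 60, 60, 60, 60, 60, 60, 60])

```text
clock: 6.28
ee_pos: [482.7, 112.6, 33.8]
orientation: [179.9, -45.0, 91.3]
wrist_force: [1.4, -4.5, 5.7]
width: 66.6
grip_force: 29.7
```

Run:
```python
from h import *
rel([482,115,31])
```

```text
t 6.2833 q [-15.23  44.31 119.07  59.86  51.67 -69.62] ee [482.7  112.6   33.83] rpy [179.91 -45.02  91.34] F [ 1.38 -4.55  5.66] w 66.55501855970608 g 29.66645747423172
shift [-0.29 -0.65  0.71]
```

>>> send_rows(angular=[[0, 0, 0], [0, 0, 0], [0, 0, 0], [0, 0, 0], [0, 0, 0], [0, 0, 0], [0, 0, 0], [0, 0, 0], [0, 0, 0], [0, 0, 0], [0, 0, 0]], linear=[[2, 0, -2], [2, 0, -2], [4, 0, -4], [4, 0, -4], [4, 0, -4], [4, 0, -4], [4, 0, -4], [4, 0, -4], [4, 0, -4], [3, 0, -3], [0, 0, 0]], grip=[60, 60, 60, 60, 60, 60, 60, 60, 60, 60, 60])

```text
clock: 7.2
ee_pos: [482.4, 112.9, 83.8]
orientation: [179.9, -45.0, 91.4]
wrist_force: [0.6, -0.0, -5.6]
width: 66.3
grip_force: 29.7
```

>>> send_rows(angular=[[0, -0.04, 0], [0, -0.08, 0], [0, -0.0905, 0], [0, -0.0905, 0], [0, -0.0905, 0], [0, -0.0905, 0], [0, -0.0905, 0], [0, -0.0905, 0], [0, -0.0905, 0], [0, -0.0905, 0], [0, -0.0905, 0], [0, -0.0905, 0], [0, -0.0905, 0], [0, -0.0905, 0], [0, -0.0905, 0], [0, -0.0905, 0], [0, -0.0905, 0], [0, -0.0905, 0], [0, 0, 0], [0, 0, 0]], linear=[[0, 0, 0], [0, 0, 0], [0, 0, 0], [0, 0, 0], [0, 0, 0], [0, 0, 0], [0, 0, 0], [0, 0, 0], [0, 0, 0], [0, 0, 0], [0, 0, 0], [0, 0, 0], [0, 0, 0], [0, 0, 0], [0, 0, 0], [0, 0, 0], [0, 0, 0], [0, 0, 0], [0, 0, 0], [0, 0, 0]], grip=[60, 60, 60, 60, 60, 60, 60, 60, 60, 60, 60, 60, 60, 60, 60, 60, 60, 60, 60, 60])

```text
clock: 8.87
ee_pos: [481.6, 113.5, 81.9]
orientation: [-179.8, 44.6, 91.5]
wrist_force: [-0.7, -0.4, -5.3]
width: 66.6
grip_force: 29.7
```

Run:
```python
from h import *
rel([482,115,38])
s=grab('side')
p=grab('top')
b=cv2.resize(s['frame'][150:270,230:370],(700,600),interpolation=cv2.INTER_CUBIC)
cv2.imwrite('pics/c3.png',b)
```

```text
t 8.8667 q [ 24.38  41.28 108.83 -47.37  61.33  58.33] ee [481.65 113.55  81.95] rpy [-179.81   44.59   91.49] F [-0.67 -0.38 -5.28] w 66.61371656932717 g 29.652787148952484
shift [31.88  0.49 27.28]
```

View pics/c3.png

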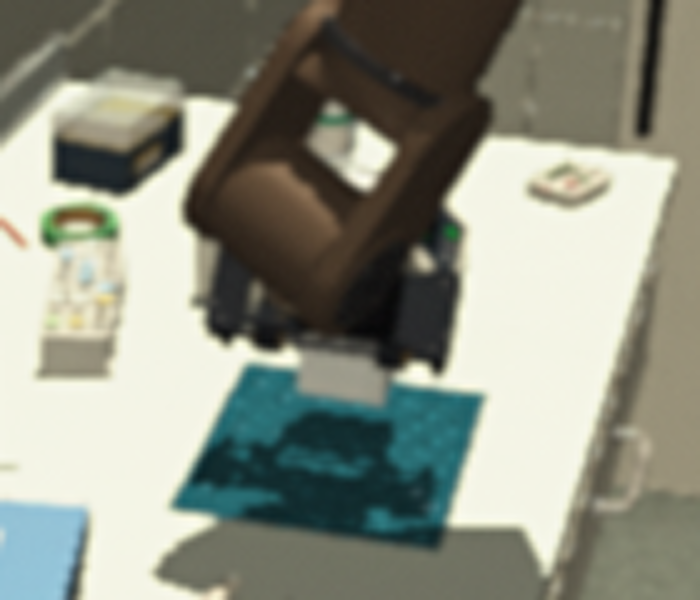

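The side crop shows the block held upright between the fingers above the mat. Lowering it.

>>> send_rows(angular=[[0, 0, 0], [0, 0, 0], [0, 0, 0], [0, 0, 0], [0, 0, 0], [0, 0, 0], [0, 0, 0], [0, 0, 0], [0, 0, 0], [0, 0, 0], [0, 0, 0]], linear=[[3, 0, 3], [3, 0, 3], [3, 0, 3], [3, 0, 3], [3, 0, 3], [3, 0, 3], [3, 0, 3], [2, 0, 2], [2, 0, 2], [1, 0, 1], [0, 0, 0]], grip=[60, 60, 60, 60, 60, 60, 60, 60, 60, 60, 60])

```text
clock: 9.88
ee_pos: [482.1, 113.1, 45.9]
orientation: [-180.0, 44.7, 91.3]
wrist_force: [0.2, -0.5, -5.2]
width: 66.3
grip_force: 29.7
```

>>> send_rows(angular=[[0, 0, 0], [0, 0, 0], [0, 0, 0], [0, 0, 0]], linear=[[0.7, 0, 0.7], [0.7, 0, 0.7], [0, 0, 0], [0, 0, 0]], grip=[60, 60, 60, 60])

```text
clock: 10.22
ee_pos: [482.2, 113.1, 44.3]
orientation: [-180.0, 44.7, 91.3]
wrist_force: [-0.2, 0.3, -5.3]
width: 66.5
grip_force: 29.7
```

>>> send_rows(angular=[[0, 0, 0], [0, 0, 0], [0, 0, 0], [0, 0, 0], [0, 0, 0]], linear=[[0.5, 0, 0.5], [0.5, 0, 0.5], [0.5, 0, 0.5], [0, 0, 0], [0, 0, 0]], grip=[60, 60, 60, 60, 60])

```text
clock: 10.63
ee_pos: [482.1, 113.2, 42.1]
orientation: [-180.0, 44.7, 91.3]
wrist_force: [-0.5, 0.1, -6.2]
width: 66.0
grip_force: 29.7
```

>>> send_rows(angular=[[0, 0, 0], [0, 0, 0], [0, 0, 0]], linear=[[0.7, 0, 0.7], [0, 0, 0], [0, 0, 0]], grip=[60, 60, 60])

```text
clock: 10.88
ee_pos: [482.1, 113.2, 41.1]
orientation: [-180.0, 44.7, 91.3]
wrist_force: [-0.3, -0.5, -5.4]
width: 66.4
grip_force: 29.7
```

>>> send_rows(angular=[[0, 0, 0], [0, 0, 0], [0, 0, 0]], linear=[[0.7, 0, 0.7], [0, 0, 0], [0, 0, 0]], grip=[60, 60, 60])

```text
clock: 11.13
ee_pos: [482.1, 113.2, 40.1]
orientation: [-180.0, 44.7, 91.3]
wrist_force: [-0.4, 0.7, -4.9]
width: 66.2
grip_force: 29.7
```

>>> send_rows(angular=[[0, 0, 0], [0, 0, 0], [0, 0, 0]], linear=[[0.5, 0, 0.5], [0, 0, 0], [0, 0, 0]], grip=[60, 60, 60])

```text
clock: 11.38
ee_pos: [482.1, 113.2, 39.4]
orientation: [-180.0, 44.7, 91.3]
wrist_force: [-0.3, -0.3, -5.8]
width: 66.3
grip_force: 29.7
```

>>> send_rows(angular=[[0, 0, 0], [0, 0, 0], [0, 0, 0]], linear=[[0.6, 0, 0.6], [0, 0, 0], [0, 0, 0]], grip=[60, 60, 60])

```text
clock: 11.63
ee_pos: [482.4, 113.2, 38.8]
orientation: [180.0, 44.7, 91.3]
wrist_force: [0.4, 1.7, -0.4]
width: 66.3
grip_force: 29.8
```

>>> send_rows(angular=[[0, 0, 0], [0, 0, 0], [0, 0, 0]], linear=[[0.6, 0, 0.6], [0, 0, 0], [0, 0, 0]], grip=[60, 60, 60])

```text
clock: 11.88
ee_pos: [482.7, 113.2, 38.2]
orientation: [179.9, 44.7, 91.3]
wrist_force: [3.5, 1.4, 6.2]
width: 66.0
grip_force: 29.9
```

>>> send_rows(angular=[[0, 0, 0], [0, 0, 0], [0, 0, 0], [0, 0, 0], [0, 0, 0], [0, 0, 0], [0, 0, 0], [0, 0, 0], [0, 0, 0], [0, 0, 0], [0, 0, 0], [0, 0, 0], [0, 0, 0], [0, 0, 0]], linear=[[0, 0, 0], [0, 0, 0], [0, 0, 0], [0, 0, 0], [0, 0, 0], [0, 0, -5], [0, 0, -10], [0, 0, -15], [0, 0, -20], [0, 0, -20], [0, 0, -20], [0, 0, -20], [0, 0, -10], [0, 0, 0]], grip=[75, 85, 95, 95, 95, 95, 95, 95, 95, 95, 95, 95, 95, 95])

```text
clock: 13.05
ee_pos: [480.6, 199.3, 124.6]
orientation: [179.8, 44.6, 91.3]
wrist_force: [0.2, 0.1, -0.4]
width: 95.1
grip_force: 0.0
```

>>> send_rows(angular=[[0, 0.0873, 0], [0, 0.0873, 0], [0, 0.0873, 0], [0, 0.0873, 0], [0, 0.0873, 0], [0, 0.0873, 0], [0, 0.0873, 0], [0, 0.0873, 0], [0, 0.0873, 0], [0, 0, 0]], linear=[[0, 0, 0], [0, 0, 0], [0, 0, 0], [0, 0, 0], [0, 0, 0], [0, 0, 0], [0, 0, 0], [0, 0, 0], [0, 0, 0], [0, 0, 0]], grip=[95, 95, 95, 95, 95, 95, 95, 95, 95, 95])

```text
clock: 13.88
ee_pos: [479.9, 195.8, 122.7]
orientation: [-180.0, -0.5, 91.1]
wrist_force: [-0.3, -0.2, 0.7]
width: 95.4
grip_force: 0.0
```

Run:
```python
from h import *
rel([482,111,43])
s=grab('side')
p=grab('top')
b=cv2.resize(s['frame'][170:260,240:350],(560,460),interpolation=cv2.INTER_CUBIC)
a=cv2.resize(p['frame'][190:290,240:390],(690,460),interpolation=cv2.INTER_CUBIC)
c=cv2.resize(np.hstack([a,b]),(800,294)); cv2.imwrite('pics/c4.png',c)
```

```text
t 13.8833 q [ 14.65  28.4  111.05   0.78  40.48  12.9 ] ee [479.95 195.83 122.69] rpy [-179.95   -0.51   91.15] F [-0.28 -0.17  0.7 ] w 95.35695647394999 g 0.0
shift [-85.56   0.43  75.93]
```

View pics/c4.png

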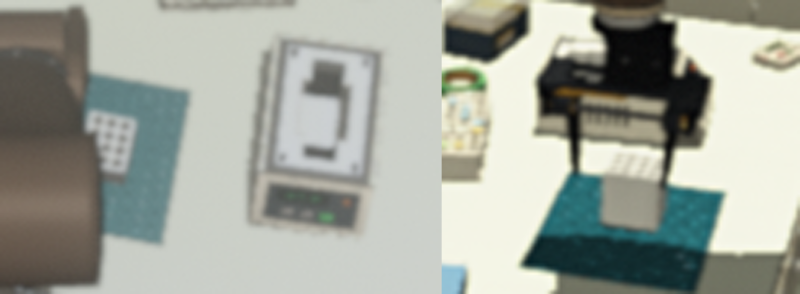

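The block stands upright with its wells up, at (110,140) in the crop, and is released. Now I take it from above.

>>> send_rows(angular=[[0, -0.009, 0], [0, 0, 0], [0, 0, 0], [0, 0, 0], [0, 0, 0], [0, 0, 0], [0, 0, 0], [0, 0, 0], [0, 0, 0], [0, 0, 0]], linear=[[-8, 0.2, 0], [-16, 0.2, 0], [-16, 0, 0], [-16, 0, 0], [-16, 0, 0], [-10, 0, 0], [-4, 0, 0], [0, 0, 0], [0, 0, 0], [0, 0, 0]], grip=[95, 95, 95, 95, 95, 95, 95, 95, 95, 95])

```text
clock: 14.82
ee_pos: [482.6, 112.2, 123.2]
orientation: [-180.0, 0.2, 91.3]
wrist_force: [0.4, 0.7, 1.1]
width: 94.9
grip_force: 0.0
```

Run:
```python
from h import *
rel([482,110.4,50])
```

```text
t 14.8167 q [  5.56  26.98 114.03  -0.37  39.02   4.5 ] ee [482.57 112.18 123.19] rpy [-179.99    0.23   91.35] F [0.36 0.66 1.15] w 94.94851245384316 g 0.0
shift [-1.47 -0.6  70.2 ]
```

>>> send_rows(angular=[[0, 0.004, 0], [0, 0, 0], [0, 0, 0], [0, 0, 0], [0, 0, 0], [0, 0, 0], [0, 0, 0], [0, 0, 0], [0, 0, 0], [0, 0, 0], [0, 0, 0], [0, 0, 0], [0, 0, 0], [0, 0, 0], [0, 0, 0]], linear=[[-1.5, -0.6, 5], [0, 0, 10], [0, 0, 15], [0, 0, 15], [0, 0, 13], [0, 0, 8], [0, 0, 4], [0, 0, 0], [0, 0, 0], [0, 0, 0], [0, 0, 0], [0, 0, 0], [0, 0, 0], [0, 0, 0], [0, 0, 0]], grip=[95, 95, 95, 95, 95, 95, 95, 95, 60, 60, 60, 60, 60, 60, 60])

```text
clock: 16.07
ee_pos: [482.4, 110.1, 53.6]
orientation: [180.0, -0.0, 91.3]
wrist_force: [1.0, -0.8, 5.6]
width: 65.7
grip_force: 30.0
```

>>> send_rows(angular=[[0, 0, 0], [0, 0, 0], [0, 0, 0], [0, 0, 0], [0, 0, 0], [0, 0, 0], [0, 0, 0], [0, 0, 0], [0, 0, 0], [0, 0, 0], [0, 0, 0]], linear=[[0, 0, -3], [0, 0, -8], [0, 0, -14], [0, 0, -14], [0, 0, -14], [0, 0, -14], [0, 0, -14], [0, 0, -14], [0, 0, -10], [0, 0, -5], [0, 0, 0]], grip=[60, 60, 60, 60, 60, 60, 60, 60, 60, 60, 60])

```text
clock: 16.98
ee_pos: [482.0, 110.1, 164.2]
orientation: [179.9, -0.0, 91.3]
wrist_force: [0.2, -0.4, -6.3]
width: 66.0
grip_force: 30.0
```

Run:
```python
from h import *
rel([577,-133,165])
```

```text
t 16.9833 q [  5.2   23.17 112.05   0.02  44.72   3.88] ee [482.03 110.1  164.2 ] rpy [179.95  -0.01  91.31] F [ 0.21 -0.44 -6.32] w 66.04171293901759 g 29.999273121356964
shift [-245.21   89.37   -3.78]
```

Run:
```python
from h import *
p=grab('top'); now=p['frame']
im=cv2.imread('pics/top0.png')
# rectified patch in heater-ish frame
c0=np.array([577.3,-133.]);a=np.radians(6);ux=np.array([np.cos(a),np.sin(a)]);uy=np.array([-ux[1],ux[0]])
def rect(im,z,h=110,s=4):
    n=2*h*s; W=[(-h,-h),(h,-h),(h,h),(-h,h)]
    src=np.float32([topix(p,[*(c0+ux*x+uy*y),z]) for x,y in W]); dst=np.float32([[0,0],[n,0],[n,n],[0,n]])
    return cv2.warpPerspective(im,cv2.getPerspectiveTransform(src,dst),(n,n),flags=cv2.INTER_CUBIC)
for nm,f in(('t0',im),('now',now)):
    r=rect(f,85); g=cv2.GaussianBlur(cv2.cvtColor(r,cv2.COLOR_BGR2GRAY),(0,0),4).astype(float)
    cv2.imwrite(f'pics/r_{nm}.png',cv2.resize(r,(600,600)))
    S=4;H=110
    def edge(axis,sgn,half,span):
        P=[]
        for t in np.arange(-span,span+1,3.):
            o=np.arange(half-9,half+9,.25)*sgn
            x,y=(o,np.full_like(o,t)) if axis==0 else (np.full_like(o,t),o)
            v=cv2.remap(g.astype(np.float32),((x+H)*S).astype(np.float32),((y+H)*S).astype(np.float32),cv2.INTER_LINEAR).ravel()
            d=-np.gradient(v); k=d.argmax(); w=np.clip(d[max(k-8,0):k+9],0,None); P.append((t,(o[max(k-8,0):k+9]*w).sum()/w.sum()))
        P=np.array(P); m=np.abs(P[:,1]-np.median(P[:,1]))<2.5; k=np.polyfit(P[m,0],P[m,1],1); return k[1],np.degrees(np.arctan(k[0]))*(1 if axis else -1),m.sum(),len(m)
    for e in[(0,1,75,40),(0,-1,75,40),(1,1,51,60),(1,-1,51,60)]:print(nm,e,edge(*e))
```

```text
t0 (0, 1, 75, 40) (np.float64(74.39176969591244), np.float64(-0.5879713880678951), np.int64(27), 27)
t0 (0, -1, 75, 40) (np.float64(-74.30487802559318), np.float64(-0.6297136935685475), np.int64(27), 27)
t0 (1, 1, 51, 60) (np.float64(51.00150665841743), np.float64(-0.3712172623363539), np.int64(39), 41)
t0 (1, -1, 51, 60) (np.float64(-49.63376878804102), np.float64(-0.3492503682853387), np.int64(38), 41)
now (0, 1, 75, 40) (np.float64(74.34652730908599), np.float64(-0.26225949372575513), np.int64(27), 27)
now (0, -1, 75, 40) (np.float64(-74.45104861918843), np.float64(-0.687308285151487), np.int64(27), 27)
now (1, 1, 51, 60) (np.float64(51.4191044698386), np.float64(-0.485532514215917), np.int64(41), 41)
now (1, -1, 51, 60) (np.float64(-49.71613072457719), np.float64(-0.271301099600534), np.int64(38), 41)
```

View pics/r_t0.png

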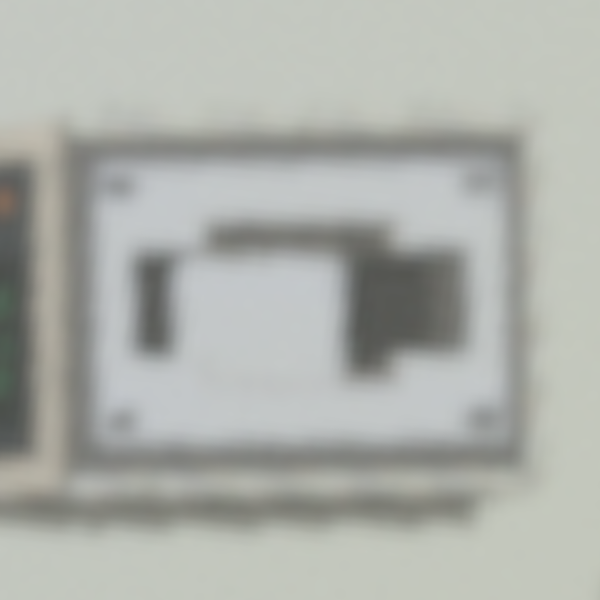

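>>> send_rows(angular=[[0, 0, -0.0365], [0, 0, -0.0365], [0, 0, 0], [0, 0, 0], [0, 0, 0], [0, 0, 0], [0, 0, 0], [0, 0, 0], [0, 0, 0], [0, 0, 0], [0, 0, 0], [0, 0, 0], [0, 0, 0], [0, 0, 0], [0, 0, 0], [0, 0, 0], [0, 0, 0], [0, 0, 0], [0, 0, 0]], linear=[[0, 0, 0], [0, 0, 0], [-10, 2.9, 0], [-20, 5.7, 0], [-20, 5.7, 0], [-20, 5.7, 0], [-20, 5.7, 0], [-20, 5.7, 0], [-20, 5.7, 0], [-20, 5.7, 0], [-20, 5.7, 0], [-20, 5.7, 0], [-20, 5.7, 0], [-20, 5.7, 0], [-14, 4, 0], [-6, 1.9, 0], [0, 0, 0], [0, 0, 0], [0, 0, 0]], grip=[60, 60, 60, 60, 60, 60, 60, 60, 60, 60, 60, 60, 60, 60, 60, 60, 60, 60, 60])

```text
clock: 18.62
ee_pos: [576.7, -131.0, 163.0]
orientation: [-180.0, -0.0, 95.5]
wrist_force: [0.7, -0.3, -5.1]
width: 65.7
grip_force: 30.0
```

Run:
```python
from h import *
rel([577.2,-132.2,135])
```

```text
t 18.6167 q [-19.21  30.15  98.67   0.02  51.24 -24.74] ee [ 576.7  -131.04  163.  ] rpy [-179.95   -0.04   95.52] F [ 0.7  -0.27 -5.15] w 65.74218823126395 g 29.999251663684845
shift [-1.22  0.41 25.  ]
```

>>> send_rows(angular=[[0, 0, 0], [0, 0, 0], [0, 0, 0], [0, 0, 0], [0, 0, 0], [0, 0, 0], [0, 0, 0]], linear=[[-1.2, 0.4, 5], [0, 0, 7], [0, 0, 6], [0, 0, 4], [0, 0, 2], [0, 0, 0], [0, 0, 0]], grip=[60, 60, 60, 60, 60, 60, 60])

```text
clock: 19.2
ee_pos: [577.7, -133.0, 139.1]
orientation: [-180.0, -0.0, 95.5]
wrist_force: [0.6, -0.3, -5.2]
width: 65.6
grip_force: 30.0
```

>>> send_rows(angular=[[0, 0, 0], [0, 0, 0], [0, 0, 0], [0, 0, 0], [0, 0, 0]], linear=[[0, 0, 1], [0, 0, 1], [0, 0, 1], [0, 0, 0], [0, 0, 0]], grip=[60, 60, 60, 60, 60])

```text
clock: 19.62
ee_pos: [577.7, -133.1, 136.2]
orientation: [-180.0, -0.0, 95.5]
wrist_force: [-0.0, -0.4, -4.7]
width: 66.0
grip_force: 30.0
```

>>> send_rows(angular=[[0, 0, 0], [0, 0, 0], [0, 0, 0]], linear=[[0, 0, 1], [0, 0, 0], [0, 0, 0]], grip=[60, 60, 60])

```text
clock: 19.87
ee_pos: [577.6, -133.1, 135.1]
orientation: [-180.0, -0.0, 95.5]
wrist_force: [0.2, -0.4, -5.0]
width: 65.9
grip_force: 30.0
```

>>> send_rows(angular=[[0, 0, 0], [0, 0, 0], [0, 0, 0]], linear=[[0.8, 0, 0.8], [0, 0, 0.5], [0, 0, 0]], grip=[60, 60, 60])

```text
clock: 20.12
ee_pos: [577.7, -132.2, 134.0]
orientation: [180.0, -0.0, 95.5]
wrist_force: [1.1, 0.4, -4.5]
width: 65.6
grip_force: 30.0
```

>>> send_rows(angular=[[0, 0, 0], [0, 0, 0], [0, 0, 0]], linear=[[0, 0, 1], [0, 0, 0], [0, 0, 0]], grip=[60, 60, 60])

```text
clock: 20.37
ee_pos: [578.2, -132.4, 133.1]
orientation: [179.9, 0.0, 95.5]
wrist_force: [3.1, 0.8, -3.8]
width: 65.8
grip_force: 30.0
```

The bevel pushes the block toward +x, so I follow it.

>>> send_rows(angular=[[0, 0, 0], [0, 0, 0], [0, 0, 0], [0, 0, 0]], linear=[[0, 1, 0], [0, 0, 1], [0, 0, 0], [0, 0, 0]], grip=[60, 60, 60, 60])

```text
clock: 20.7
ee_pos: [578.5, -132.3, 131.6]
orientation: [-180.0, -0.0, 95.5]
wrist_force: [1.5, -2.3, -7.2]
width: 65.9
grip_force: 30.0
```

>>> send_rows(angular=[[0, 0, 0], [0, 0, 0], [0, 0, 0]], linear=[[0, 0, 1], [0, 0, 1], [0, 0, 0]], grip=[60, 60, 60])

```text
clock: 20.95
ee_pos: [578.5, -132.3, 129.7]
orientation: [-180.0, -0.0, 95.5]
wrist_force: [0.9, -2.5, -5.9]
width: 65.8
grip_force: 30.0
```

>>> send_rows(angular=[[0, 0, 0], [0, 0, 0], [0, 0, 0], [0, 0, 0], [0, 0, 0], [0, 0, 0], [0, 0, 0]], linear=[[-0.6, 0.2, 1], [0, 0, 2], [0, 0, 2], [0, 0, 2], [0, 0, 2], [0, 0, 0], [0, 0, 0]], grip=[60, 60, 60, 60, 60, 60, 60])

```text
clock: 21.53
ee_pos: [578.7, -132.7, 120.7]
orientation: [-180.0, -0.0, 95.5]
wrist_force: [-0.0, 0.6, -5.6]
width: 66.0
grip_force: 30.0
```

>>> send_rows(angular=[[0, 0, 0], [0, 0, 0], [0, 0, 0], [0, 0, 0], [0, 0, 0], [0, 0, 0], [0, 0, 0]], linear=[[0, 0, 2], [0, 0, 2], [0, 0, 2], [0, 0, 2], [0, 0, 2], [0, 0, 2], [0, 0, 0]], grip=[60, 60, 60, 60, 60, 60, 60])

```text
clock: 22.12
ee_pos: [578.7, -132.7, 108.4]
orientation: [-180.0, -0.0, 95.5]
wrist_force: [-0.4, -0.7, -5.2]
width: 66.0
grip_force: 30.0
```

>>> send_rows(angular=[[0, 0, 0], [0, 0, 0], [0, 0, 0], [0, 0, 0], [0, 0, 0], [0, 0, 0]], linear=[[0, 0, 1.5], [0, 0, 1.5], [0, 0, 1.5], [0, 0, 1.5], [0, 0, 1.5], [0, 0, 0]], grip=[60, 60, 60, 60, 60, 60])

```text
clock: 22.62
ee_pos: [578.8, -132.8, 101.2]
orientation: [-180.0, -0.0, 95.5]
wrist_force: [-1.4, -0.4, -6.5]
width: 66.1
grip_force: 30.0
```

>>> send_rows(angular=[[0, 0, 0], [0, 0, 0], [0, 0, 0], [0, 0, 0], [0, 0, 0]], linear=[[0, 0, 1], [0, 0, 1], [0, 0, 1], [0, 0, 1], [0, 0, 0]], grip=[60, 60, 60, 60, 60])

```text
clock: 23.03
ee_pos: [579.3, -133.5, 97.7]
orientation: [179.9, 0.1, 95.5]
wrist_force: [0.3, -6.6, -2.6]
width: 65.8
grip_force: 30.0
```

>>> send_rows(angular=[[0, 0, 0], [0, 0, 0], [0, 0, 0], [0, 0, 0], [0, 0, 0], [0, 0, 0]], linear=[[-0.3, 0, 1], [0, 0, 1], [0, 0, 1], [0, 0, 1], [0, 0, 1], [0, 0, 0]], grip=[60, 60, 60, 60, 60, 60])

```text
clock: 23.53
ee_pos: [579.8, -134.0, 93.0]
orientation: [179.9, 0.1, 95.5]
wrist_force: [1.8, -6.5, -2.9]
width: 65.8
grip_force: 30.0
```

>>> send_rows(angular=[[0, 0, 0], [0, 0, 0], [0, 0, 0], [0, 0, 0], [0, 0, 0], [0, 0, 0]], linear=[[0, 0, 1.5], [0, 0, 1.5], [0, 0, 1.5], [0, 0, 1.5], [0, 0, 1.5], [0, 0, 0]], grip=[60, 60, 60, 60, 60, 60])

```text
clock: 24.03
ee_pos: [579.7, -134.0, 85.4]
orientation: [179.9, 0.1, 95.5]
wrist_force: [1.1, -7.7, -2.7]
width: 66.0
grip_force: 30.0
```

>>> send_rows(angular=[[0, 0, 0], [0, 0, 0], [0, 0, 0], [0, 0, 0], [0, 0, 0], [0, 0, 0], [0, 0, 0]], linear=[[0, 0, 2], [0, 0, 2], [0, 0, 2], [0, 0, 2], [0, 0, 1.5], [0, 0, 1], [0, 0, 0]], grip=[60, 60, 60, 60, 60, 60, 60])

```text
clock: 24.62
ee_pos: [579.7, -134.1, 74.9]
orientation: [179.9, 0.1, 95.5]
wrist_force: [1.8, -8.7, -1.6]
width: 65.6
grip_force: 30.0
```

>>> send_rows(angular=[[0, 0, 0], [0, 0, 0], [0, 0, 0], [0, 0, 0]], linear=[[0, 0, 1], [0, 0, 1], [0, 0, 0], [0, 0, 0]], grip=[60, 60, 60, 60])

```text
clock: 24.95
ee_pos: [579.8, -134.1, 73.0]
orientation: [179.9, 0.1, 95.5]
wrist_force: [2.9, -7.2, -0.9]
width: 65.8
grip_force: 30.0
```

>>> send_rows(angular=[[0, 0, 0], [0, 0, 0], [0, 0, 0], [0, 0, 0]], linear=[[0, 0, 1], [0, 0, 0.5], [0, 0, 0], [0, 0, 0]], grip=[60, 60, 60, 60])

```text
clock: 25.28
ee_pos: [579.8, -134.1, 72.7]
orientation: [179.8, 0.1, 95.5]
wrist_force: [-1.5, -7.5, 12.9]
width: 65.4
grip_force: 30.0
```

>>> send_rows(angular=[[0, 0, 0], [0, 0, 0], [0, 0, 0], [0, 0, 0]], linear=[[0, 0, 0.7], [0, 0, 0.5], [0, 0, 0], [0, 0, 0]], grip=[60, 60, 60, 60])

```text
clock: 25.62
ee_pos: [579.8, -134.2, 72.6]
orientation: [179.8, 0.1, 95.5]
wrist_force: [-4.1, -6.6, 25.2]
width: 65.8
grip_force: 30.0
```

It bottoms at TCP z 72.6, exactly the predicted home height. I release with a modest opening, back out, and check.

>>> send_rows(angular=[[0, 0, 0], [0, 0, 0], [0, 0, 0], [0, 0, 0], [0, 0, 0], [0, 0, 0], [0, 0, 0], [0, 0, 0], [0, 0, 0], [0, 0, 0], [0, 0, 0], [0, 0, 0], [0, 0, 0], [0, 0, 0], [0, 0, 0], [0, 0, 0]], linear=[[0, 0, -0.8], [0, 0, 0], [0, 0, 0], [0, 0, 0], [0, 0, 0], [0, 0, -2], [0, 0, -5], [0, 0, -10], [0, 0, -15], [0, 0, -20], [0, 0, -20], [0, 0, -20], [0, 0, -20], [0, 0, -20], [0, 0, -10], [0, 0, 0]], grip=[60, 72, 80, 80, 80, 80, 80, 80, 80, 80, 80, 80, 80, 80, 80, 80])

```text
clock: 26.95
ee_pos: [579.6, -133.3, 215.2]
orientation: [179.8, 0.1, 95.5]
wrist_force: [0.4, -0.2, 0.3]
width: 80.0
grip_force: 0.0
```

>>> send_rows(angular=[[0, 0, 0], [0, 0, 0], [0, 0, 0], [0, 0, 0], [0, 0, 0], [0, 0, 0], [0, 0, 0], [0, 0, 0], [0, 0, 0], [0, 0, 0], [0, 0, 0], [0, 0, 0]], linear=[[10, 0, -5], [20, 0, -5], [25, 0, 0], [25, 0, 0], [25, 0, 0], [25, 0, 0], [25, 0, 0], [25, 0, 0], [25, 0, 0], [20, 0, 0], [10, 0, 0], [0, 0, 0]], grip=[80, 80, 80, 80, 80, 80, 80, 80, 80, 80, 80, 80])

```text
clock: 27.95
ee_pos: [555.6, 102.8, 221.8]
orientation: [-179.9, -0.0, 95.6]
wrist_force: [-0.4, -0.8, 0.3]
width: 80.2
grip_force: 0.0
```

Run:
```python
from h import *
st()
s=grab('side');p=grab('top')
b=cv2.resize(s['frame'][160:250,230:360],(600,415),interpolation=cv2.INTER_CUBIC)
a=cv2.resize(p['frame'][190:290,300:400],(415,415),interpolation=cv2.INTER_CUBIC)
c=cv2.resize(np.hstack([a,b]),(800,327)); cv2.imwrite('pics/c5.png',c)
```

```text
t 27.95 q [ 3.77 24.21 98.84  0.03 57.05 -1.88] ee [555.63 102.76 221.77] rpy [-179.9    -0.03   95.63] F [-0.37 -0.77  0.3 ] w 80.15548142580688 g 0.0
```

View pics/c5.png

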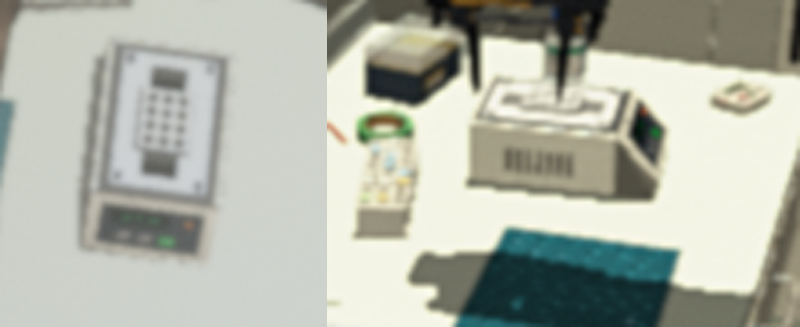

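The block sits in the well with its 12 wells up at (163,120) in the crop, almost flush with the deck, and the bystanders are where they were.

```bash
python3 -c "
from rig import ctrl
print(ctrl.sign_off())"
```

```text
the job is handed in; nothing more can be done
None
```

I stood the block upright on the mat and let go, then took it again from above and pressed it home past the shoe, wells up: it bottomed at the predicted seated height under about 25 N. The gripper is clear, the bystanders look undisturbed, and I handed the job in at about 28 s; no verdict came back.

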